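# Sweep the trimmings from under the bench magnifier

## Robot

A 6-joint arm with a two-finger parallel gripper is mounted at the origin on the work surface. World frame = base frame: x ahead of the robot, y to its left, z up, the work surface at z = 0. Lengths are in m, angles in rad, forces in N, time in s.
With the tool pointing down it reaches from about 0.325 to 0.775 m from the base axis. Payload 9.3 kg.
Tool frame: the origin (TCP) lies between the finger pads; the fingertips stand 8 mm ahead of it and the grasp point (between the pads) lies 11 mm behind it; z points along the fingers, y is the direction in which the jaws open and shut (so a half turn about z gives the same grasp; the last joint's range is limited). The gripper opens to 85 mm and grips with 20 to 120 N. Pads are 22 mm wide; open, the fingers measure 114 mm over their backs; the gripper's body (76 mm by 85 mm) begins 54 mm behind the grasp point. The pads swing forward as they close: fully open they stand 13 mm farther back than shut.
Start: joints at [-1.268, 0.259, 0.021, 1.334, 0, 1.418], TCP at [0.242, -0.494, 0.2] pointing down, gripper open.
Joint ranges: [-3.04, 3.04], [-0.91, 1.82], [-1.04, 1.36], [-1.92, 1.95], [-1.52, 1.45], [-3.14, 3.14]. Speed limits (rad/s): [2.22, 2.22, 2.79, 3.14, 3.14, 3.14].

## Interface

Orientations are given as a 3x3 rotation matrix whose columns are the frame's x, y, z axes.
In Python, from workcell import bot, set_gripper, status, cams gives the robot as it stands. Calls block until the motion is done:
- bot.move_pose(position, orientation): joint-space move of the TCP to a pose.
- bot.movel(position, orientation=None, feed=0.15, contact_N=None): straight line of the TCP; orientation=None keeps the orientation; feed is the mean speed in m/s. With contact_N (N) it stops when the force on the tool has changed by that much, and returns True; else False.
- bot.set_joints(angles): joint-space move.
- set_gripper(opening, grip_force=None): opening from 0.0 (shut) to 1.0 (fully open); grip_force is the grip in N (None keeps the last); returns when the fingers have stopped.
- bot.wait(seconds).
- bot.ik(position, orientation): joint angles nearest the present ones, or None.
- status.sense(): the state.
- cams.read_camera(name): name is "side" or "top" or "wrist"; returns a dict with "frame" (400x640x3 uint8, blue, green, red), "fovy" (degrees; the focal length in pixels is half the picture's height over the tangent of half this angle, whatever the lens; pixels are square), "cx", "cy" (the principal point, pixels), "cam_to_world" (4x4, takes a point from camera to world coordinates). Camera axes: x right, y up, looking along -z (the intrinsics and any distortion apply to the point x, -y, -z); pixel columns grow to the right and rows downward; lengths in m; the calibration is good to about 2 mm. A picture is of the moment at which its call begins. There is no depth.
A pose or a line that the arm cannot do raises bot.IKError and nothing moves.
- bot.job_done(): hands the job in, once; it reports no verdict.
The state is a dict: "time_s": time; "q": joint angles; "dq": joint speeds; "joint_torque": joint torques, N m; "ee_pos": TCP position; "eef_rot": TCP orientation; "wrist_force": force on the tool from outside, world axes, zero at the start; "torque": the same for the moment, N m; "width": opening from 0.0 (shut) to 1.0 (fully open).
Only numpy, scipy, OpenCV 4.12 (cv2) and the standard library are available. Lean on these libraries where they do the work, as an engineer would, in place of code of your own. Each camera call takes 0.05 s, during which the arm holds its last target. There are 200 camera calls.

## Task

Pick up the bench brush and sweep all four resin trimmings off the trimming stage, under the ring magnifier, over the stage's open side into the steel scrap tray that stands against it; only the brush may touch the trimmings. Do not bump the magnifier, and leave the two finished mounts at the back of the stage and the jar and dish in front of it where they are. Then stand the brush on its bristles again on its black rubber mat and let go.

Things in the scene. Friction and masses are not known exactly. Their poses are not given: they have to be found in the camera images.
- brush_foot (a point): Loose bench brush, 150 g: centre of its bristles' flat underside; axes are the brush's. Bristles 105 (x) x 22 mm (y), 31 mm high; wood block 112 x 26 mm over them, top at z 48. From x -48, z 42 mm a straight handle, 20 mm thick, 22 wide (y), 110 long, leans 25 deg from vertical to brush -x. Starts standing on its bristles on the mat, handle roughly to the robot; stands by itself when released.
- brush_grip (a point): Where to grip the brush handle: on its centre line, 35 mm below its top end, at x -79.7, y 0, z 110 mm from brush_foot (same axes). The handle's flat sides, 22 mm apart, face brush +y and -y; its line leans 25 deg from vertical to brush -x.
- stage: Fixed grey trimming stage, flat top 50 mm above the bench. Origin on the bench under the magnifier's centre. In its axes the top spans x -75 (robot side) to 115 mm (far side), y -95 to 95 mm. Lips 8 mm high, 6 wide, along the near and far x edges; both y sides open, no lip. The trimmings start within 50 mm of the origin in x and y.
- magnifier: Fixed ring magnifier, origin and axes as the stage's: white ring with clear lens, 150 mm diameter, centred at x 18, y 0, underside 262 and top 284 mm above the bench. An arm behind it links it to a post (22 mm diameter, 300 high) at x 150 mm, behind the stage. An upright hand on the brush handle would hit the ring; a hand leaning 25 deg back along the handle passes in front.
- tray: Fixed open steel scrap tray, 190 (x, parallel to stage x) x 85 mm (y), 34 mm high, walls and floor 4 mm. Origin at the centre of its underside. It stands 3.5 mm from the stage's +y or -y side (changes from start to start), its rim 16 mm lower than the stage's top. A flat white slide box 38 mm high stands at the other side.
- mat: Fixed black rubber mat, 180 (x) by 75 (y) by 3 mm, home of the brush; origin at the centre of its underside. It lies to the left or to the right of the stage; a blue tip box 70 mm high has the other place.
- chip1_c (a point): Centre (half-way up) of a loose chunky faceted resin trimming, amber-cream, about 29 mm across and 19 mm high, 13 g, lying on the stage under the magnifier. It slides and may tumble when pushed.
- chip2_c (a point): Centre (half-way up) of a loose chunky faceted resin trimming, amber-cream, about 28 mm across and 21 mm high, 13 g, lying on the stage under the magnifier. It slides and may tumble when pushed.
- chip3_c (a point): Centre (half-way up) of a loose chunky faceted resin trimming, amber-cream, about 27 mm across and 17 mm high, 13 g, lying on the stage under the magnifier. It slides and may tumble when pushed.
- chip4_c (a point): Centre (half-way up) of a loose chunky faceted resin trimming, amber-cream, about 29 mm across and 20 mm high, 13 g, lying on the stage under the magnifier. It slides and may tumble when pushed.
- mount_round_c (a point): Centre of a finished round resin mount, 30 mm in diameter and 24 mm high, loose, 40 g, standing at the back of the stage (about 90 mm towards stage +x). Not to be moved.
- mount_square_c (a point): Centre of a finished square resin mount, 28 x 28 x 22 mm, loose, 40 g, standing at the back of the stage (about 90 mm towards stage +x). Not to be moved.
- stain_jar: Loose bystander: brown jar, 56 mm diameter, 75 mm high, between robot and stage. Origin under its centre. Not to be moved.
- dish: Loose bystander: flat round dish, 90 mm diameter, 14 mm high, between robot and stage. Origin under its centre. Not to be moved.
Not all that is in view belongs to the job. What is shaped like the part that bears chip4_c but turquoise is not meant.

How it is judged:
By the outcome, as a careful person would: the job done as asked, in the order asked, and still so for the second after the job is handed in, with the robot touching nothing.
It also fails if it takes over 61 s, if anything falls off the work surface, if the arm or the gripper's body presses on something with over 40 N, if the wrist force passes 120 N, or if a joint passes its speed limit or range.

## Working session

There is one attempt and no reset: what is moved stays moved. The work goes in short steps, each a Python script; the robot and the scene stay as the last script left them, time stands still between calls to the robot, and variables do not carry over. Pictures are saved under pics/ and viewed, about 8 in all and at most 12, crops included, and the job is handed in when it is done.

```bash
ls; mkdir -p pics
python3 - <<'E'
from workcell import bot,set_gripper,status,cams
import cv2,numpy as np,pickle
d={}
for n in ("side","top","wrist"):
    r=cams.read_camera(n); d[n]=r
    cv2.imwrite(f"pics/{n}0.png",r["frame"])
    print(n,r["fovy"],r["cx"],r["cy"],{k:v for k,v in r.items() if k not in("frame","fovy","cx","cy")})
pickle.dump(d,open("c0.pkl","wb"))
print(status.sense())
E
```

```text
pics
side 47.13658562404747 316.96532706885904 199.51343625622386 {'cam_to_world': array([[ 0.9833184 ,  0.11470644, -0.14116426,  0.44855203],
       [-0.18185971,  0.60523969, -0.77499159, -0.79756156],
       [-0.00345831,  0.78773559,  0.6160038 ,  0.75281574],
       [ 0.        ,  0.        ,  0.        ,  1.        ]])}
top 53.44501111609548 319.84335912447926 192.8064835585588 {'cam_to_world': array([[ 0.01188439,  0.98865839, -0.14971086,  0.44364306],
       [-0.99963973,  0.01535047,  0.02201752,  0.02176302],
       [ 0.02406594,  0.14939526,  0.98848464,  1.21781627],
       [ 0.        ,  0.        ,  0.        ,  1.        ]])}
wrist 68.61364804863832 323.5324102491325 205.6804373850571 {'cam_to_world': array([[ 0.43946771,  0.86714287,  0.23437441,  0.30112099],
       [-0.89825705,  0.42469354,  0.11300294, -0.46444609],
       [-0.00154761, -0.26018961,  0.9655563 ,  0.37237716],
       [ 0.        ,  0.        ,  0.        ,  1.        ]])}
{'time_s': 0.15, 'q': array([-1.26764096e+00,  2.59115700e-01,  2.09269327e-02,  1.33368691e+00,
        3.31341654e-05,  1.41820364e+00]), 'dq': array([-0.00079839, -0.00333129,  0.00197751,  0.00073472, -0.00102129,
       -0.00132991]), 'joint_torque': array([ 2.54710583e-03, -5.55970645e+01,  3.44662571e+01,  1.13773195e-02,
       -2.38306839e-04, -3.74727705e-06]), 'ee_pos': array([ 0.24201077, -0.49362724,  0.19957275]), 'eef_rot': array([[ 8.97932071e-01,  4.40133969e-01, -2.90597793e-04],
       [ 4.40134021e-01, -8.97931491e-01,  1.04002007e-03],
       [ 1.96811253e-04, -1.06176935e-03, -9.99999417e-01]]), 'wrist_force': array([ 0.27817423, -0.92857893, -0.89356417]), 'torque': array([-0.00306461,  0.00793549,  0.02052346]), 'width': 0.9978169416321355}
```

View pics/top0.png

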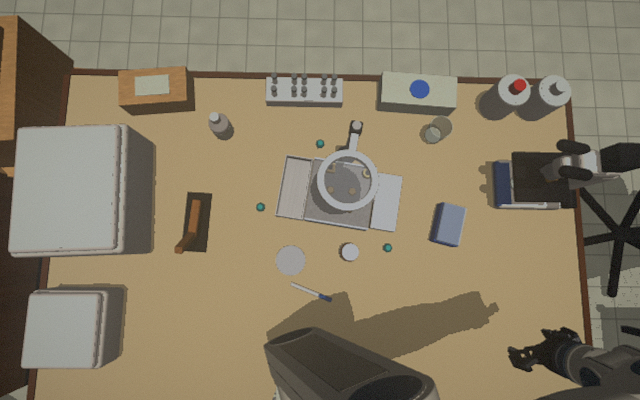

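View pics/side0.png

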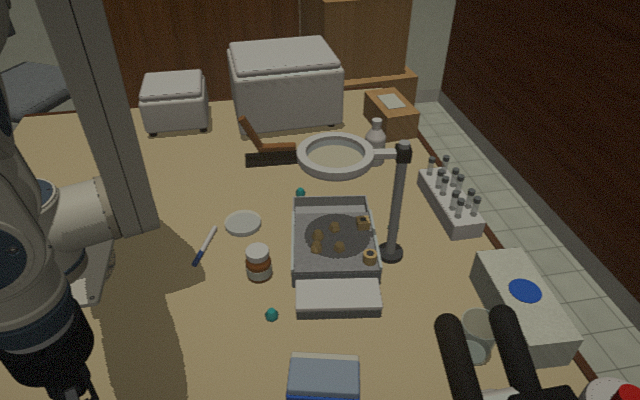

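Run:
```python
import cv2,pickle
d=pickle.load(open("c0.pkl","rb"))
f=d["top"]["frame"];s=d["side"]["frame"]
cv2.imwrite("pics/topc.png",cv2.resize(f[115:265,250:420],None,fx=4,fy=4,interpolation=cv2.INTER_CUBIC)[:600])
a=cv2.resize(f[180:265,165:225],None,fx=6,fy=6,interpolation=cv2.INTER_CUBIC)
b=cv2.resize(s[110:175,235:310],None,fx=5,fy=5,interpolation=cv2.INTER_CUBIC)
import numpy as np
o=np.zeros((510,740,3),np.uint8);o[:a.shape[0],:360]=a;o[:b.shape[0],365:365+b.shape[1]]=b
cv2.imwrite("pics/brush.png",o)
```

```text
(no output)
```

View pics/topc.png

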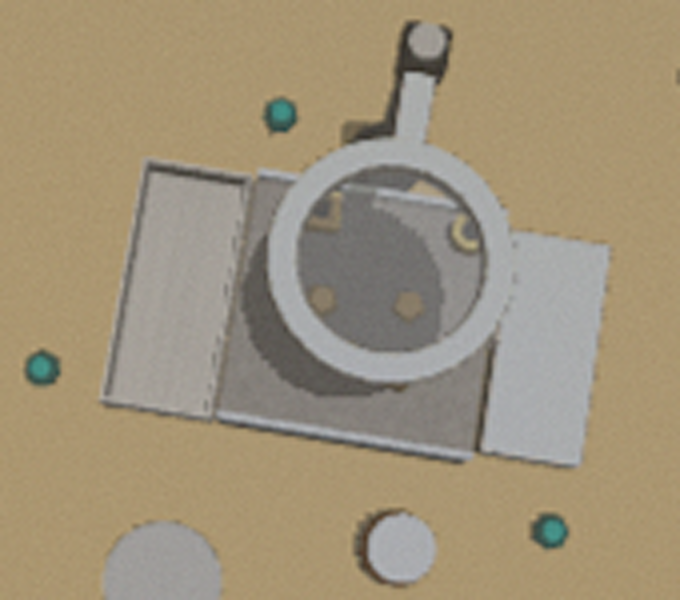

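View pics/brush.png

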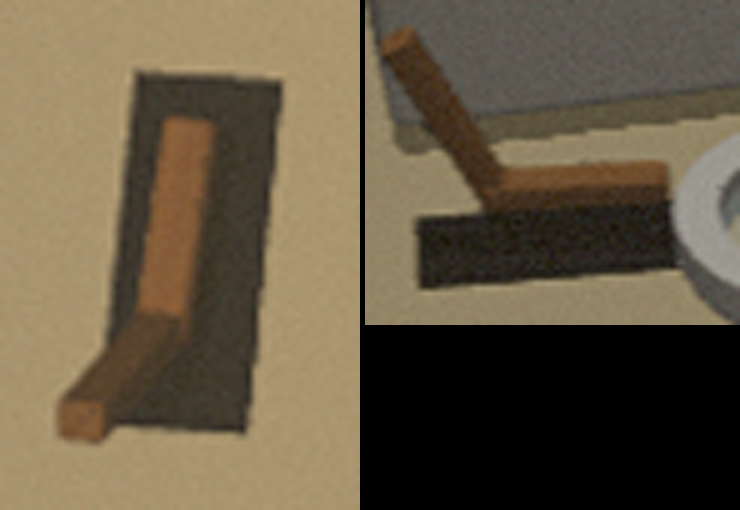

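```bash
cat > h.py <<'E'
import numpy as np
from scipy.optimize import least_squares
def px(c,u,v,z):
    f=200/np.tan(np.radians(c["fovy"])/2); T=c["cam_to_world"]
    d=T[:3,:3]@np.array([(u-c["cx"])/f,-(v-c["cy"])/f,-1]); o=T[:3,3]
    return (o+d*(z-o[2])/d[2])
def proj(c,p):
    f=200/np.tan(np.radians(c["fovy"])/2); T=c["cam_to_world"]
    q=T[:3,:3].T@(np.asarray(p)-T[:3,3]); return np.array([c["cx"]+f*q[0]/-q[2],c["cy"]-f*q[1]/-q[2]])
def Rz(a): return np.array([[np.cos(a),-np.sin(a)],[np.sin(a),np.cos(a)]])
def fit(L,W):
    L=np.array(L)[:,:2];W=np.array(W)[:,:2]
    r=least_squares(lambda s:(L@Rz(s[2]).T+s[:2]-W).ravel(),[*W.mean(0),0])
    return r.x,np.round((L@Rz(r.x[2]).T+r.x[:2]-W)*1000,1)
E
python3 - <<'E'
import pickle;from h import *
np.set_printoptions(precision=4,suppress=True)
d=pickle.load(open("c0.pkl","rb"));t=d["top"];s=d["side"]
A=lambda x,y,z:px(t,250+x/4,115+y/4,z); B=lambda x,y,z:px(t,165+x/6,180+y/6,z)
# tray (stage axes): y +98.5..183.5, x centre unknown -> own fit
W=[A(147,160,.034),A(103,403,.034),A(212,417,.034),A(247,182,.034)]
T,r=fit([(.095,.0425),(-.095,.0425),(-.095,-.0425),(.095,-.0425)],W);print("tray",T,r.tolist())
# stage near lip outer top edges & ring (centre 18mm)
W=[A(218,415,.054),A(470,460,.054),A(258,172,.058),A(390,260,.284)]
S,r=fit([(-.075,.095),(-.075,-.095),(.115,.095),(.018,0)],W);print("stage",S,r.tolist())
W=[B(135,72,.003),B(282,82,.003),B(245,432,.003)]
M,r=fit([(.09,.0375),(.09,-.0375),(-.09,-.0375)],W);print("mat",M,r.tolist())
W=[B(165,118,.051),B(213,122,.051),B(82,418,.1447),B(188,333,.051)]
F,r=fit([(.056,.013),(.056,-.013),(-.0945,0),(-.056,-.013)],W);print("brush",F,r.tolist())
for n,u,v,z in [("c",318,235,.06),("c",335,227,.06),("c",316,247,.06),("c",340,246,.06),("sq",363,224,.061),("rd",370,257,.062)]:
    p=px(s,u,v,z); print(n,p,Rz(S[2]).T@(p[:2]-S[:2]))
for x,y in[(322,300),(409,305),(325,212),(468,235)]: p=A(x,y,.065);print("topv",p,Rz(S[2]).T@(p[:2]-S[:2]))
print("jar",A(400,548,.075),"dish",A(162,578,.014))
print("side brush top",[px(s,235+(400-365)/5,110+42/5,.1447)])
pickle.dump((S,T,M,F),open("fit.pkl","wb"))
# check side projection stage corners
for l in [(-.075,.095,.058),(-.075,-.095,.058),(.115,.095,.058)]:
    print(proj(s,[*(Rz(S[2])@l[:2]+S[:2]),l[2]]))
E
```

```text
tray [ 0.6386  0.0724 -0.143 ] [[0.6, 3.2], [-1.1, 2.0], [-3.9, -0.8], [4.4, -4.4]]
stage [ 0.5996 -0.0634 -0.1494] [[-2.7, 1.8], [-0.6, -1.0], [3.1, 0.3], [0.3, -1.2]]
mat [ 0.5327  0.3681 -0.0493] [[0.6, 0.0], [0.9, 0.1], [-1.5, -0.2]]
brush [ 0.5408  0.3625 -0.0762] [[3.5, 1.1], [3.2, -1.3], [-1.2, -0.9], [-5.5, 1.0]]
c [ 0.5862 -0.0528  0.06  ] [-0.0148  0.0084]
c [ 0.6292 -0.0335  0.06  ] [0.0249 0.0339]
c [ 0.5749 -0.0897  0.06  ] [-0.0205 -0.0298]
c [ 0.6267 -0.0963  0.06  ] [ 0.0317 -0.0286]
sq [ 0.6942 -0.0364  0.061 ] [0.0895 0.0407]
rd [ 0.6809 -0.1426  0.062 ] [ 0.0922 -0.0662]
topv [ 0.6271 -0.0352  0.065 ] [0.023 0.032]
topv [ 0.6244 -0.0993  0.065 ] [ 0.0299 -0.0318]
topv [ 0.6932 -0.0369  0.065 ] [0.0886 0.0401]
topv [ 0.6776 -0.1431  0.065 ] [ 0.089  -0.0673]
jar [ 0.4474 -0.0917  0.075 ] dish [0.4233 0.0801 0.014 ]
side brush top [array([0.4494, 0.3671, 0.1447])]
[291.4396 211.659 ]
[290.4816 270.5299]
[370.9876 209.7522]
```

```bash
cat >> h.py <<'E'
import pickle
S,T,M,F=pickle.load(open("fit.pkl","rb"))
A25=np.radians(25)
def tool(yaw):
    c,s=np.cos(A25),np.sin(A25); R=np.eye(3);R[:2,:2]=Rz(yaw)
    return R@np.array([[c,0,s],[0,-1,0],[s,0,-c]])
def tcp(foot,yaw,ahead=.011):   # foot world xyz -> TCP pos, rot
    R=tool(yaw); g=np.array([*(Rz(yaw)@[-.0797,0]),.110])
    return np.array(foot)+g+ahead*R[:,2],R
def st(x,y,z): return np.array([*(Rz(S[2])@[x,y]+S[:2]),z])
E
python3 - <<'E'
from h import *;import h
from workcell import bot,status
d=pickle.load(open("c0.pkl","rb"));t=d["top"]
B=lambda x,y,z:px(t,165+x/6,180+y/6,z)
W=[B(165,118,.051),B(213,122,.051),B(82,418,.1447)]
F,r=fit([(.056,.013),(.056,-.013),(-.0945,0)],W);print("brush",F,r.tolist(), [w[:2] for w in W])
pickle.dump((S,T,M,F),open("fit.pkl","wb"))
for n,f,y in [("grip",[*F[:2],.003],F[2]),("high",[*F[:2],.15],F[2]),("trav",st(-.13,.2,.11),S[2]),("trav2",st(-.13,-.17,.11),S[2]),("s0",st(.006,-.17,.11),S[2]),("s1",st(.006,-.07,.05),S[2]),("s2",st(.006,.115,.05),S[2])]:
    p,R=tcp(f,y); q=bot.ik(p,R); print(n,p.round(3),None if q is None else np.round(q,2))
Rd=tool(0)@np.array([[np.cos(A25),0,np.sin(A25)],[0,1,0],[-np.sin(A25),0,np.cos(A25)]]);print(Rd.round(2))
for p in([.33,-.25,.35],[.36,.15,.35]): print(bot.ik(p,tool(0)))
E
```

```text
brush [ 0.53902309  0.36290291 -0.08355237] [[1.8, 1.1], [1.2, -1.3], [-3.0, 0.2]] [array([0.59414633, 0.37007528]), array([0.59252255, 0.34660414]), array([0.44783935, 0.37056884])]
grip [0.464 0.369 0.103] [ 0.69  0.21 -0.41  0.64 -0.3  -2.41]
high [0.464 0.369 0.25 ] [ 0.69  0.12 -0.12  1.01 -0.3  -2.41]
trav [0.427 0.165 0.21 ] [ 0.32 -0.16 -0.5   0.84 -0.19 -2.71]
trav2 [ 0.371 -0.201  0.21 ] [-0.94 -0.23 -0.55  0.94  0.31  2.4 ]
s0 [ 0.506 -0.221  0.21 ] [-0.7  -0.02 -0.37  0.83  0.22  2.64]
s1 [ 0.521 -0.122  0.15 ] [-0.47 -0.02 -0.54  0.63  0.13  2.85]
s2 [0.548 0.061 0.15 ] [-0.01  0.02 -0.51  0.61 -0.06 -3.01]
[[ 0.64  0.    0.77]
 [ 0.   -1.    0.  ]
 [ 0.77  0.   -0.64]]
[-1.18347876 -0.19043948 -0.15378124  1.43311538  0.40205799  1.9937275 ]
[ 0.2765994  -0.31798588 -0.25281241  1.21429475 -0.11566884 -2.88977486]
```

```bash
sed -i 's/\[\[c,0,s\],\[0,-1,0\],\[s,0,-c\]\]/[[-c,0,s],[0,1,0],[-s,0,-c]]/' h.py
python3 - <<'E'
from h import *
from workcell import bot,status,cams,set_gripper
import cv2
for n,f,y in [("grip",[*F[:2],.003],F[2]),("trav",st(-.13,.2,.11),S[2]),("trav2",st(-.13,-.17,.11),S[2]),("s0",st(.006,-.17,.11),S[2]),("s1",st(.006,-.07,.05),S[2]),("s2",st(.006,.115,.05),S[2])]:
    p,R=tcp(f,y); q=bot.ik(p,R); print(n,p.round(3),None if q is None else np.round(q,2))
bot.move_pose([.35,-.22,.33],tool(-.4)); bot.move_pose([.38,.15,.33],tool(.0))
p,R=tcp([*F[:2],.003],F[2])
bot.move_pose(p-.09*R[:,2],R)
r=cams.read_camera("wrist");pickle.dump(r,open("w1.pkl","wb"))
im=r["frame"].copy()
for l in [(-.0945,0,.1417),(.056,.013,.048),(.056,-.013,.048)]:
    g=np.array([*(Rz(F[2])@l[:2]+F[:2]),l[2]+.003]); u=proj(r,g); print(l,u); cv2.circle(im,tuple(int(round(a)) for a in u),3,(0,255,0),1)
cv2.imwrite("pics/w1.png",im); s=status.sense();print(s["time_s"],s["ee_pos"],p-.09*R[:,2])
E
```

```text
grip [0.464 0.369 0.103] [ 0.69  0.21 -0.41  0.64 -0.3   0.73]
trav [0.427 0.165 0.21 ] [ 0.32 -0.16 -0.5   0.84 -0.19  0.43]
trav2 [ 0.371 -0.201  0.21 ] [-0.94 -0.23 -0.55  0.94  0.31 -0.74]
s0 [ 0.506 -0.221  0.21 ] [-0.7  -0.02 -0.37  0.83  0.22 -0.51]
s1 [ 0.521 -0.122  0.15 ] [-0.47 -0.02 -0.54  0.63  0.13 -0.29]
s2 [0.548 0.061 0.15 ] [-0.01  0.02 -0.51  0.61 -0.06  0.13]
(-0.0945, 0, 0.1417) [324.00842168 213.96740746]
(0.056, 0.013, 0.048) [333.54534481 250.83928505]
(0.056, -0.013, 0.048) [314.28567627 250.87211609]
4.425 [0.42705242 0.37148091 0.18587762] [0.42633075 0.37234059 0.18459832]
```

View pics/w1.png

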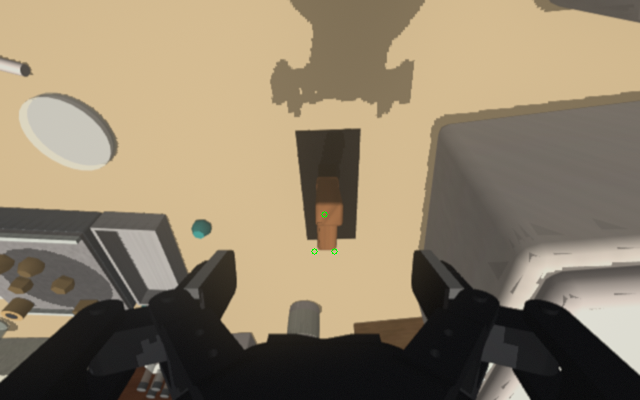

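Run:
```python
from h import *
from workcell import bot,status,cams,set_gripper
import cv2
F[1]+=.003; pickle.dump((S,T,M,F),open("fit.pkl","wb"))
p,R=tcp([*F[:2],.003],F[2])
bot.movel(p-.09*R[:,2],R); print(bot.movel(p,R,feed=.08,contact_N=8))
f0=status.sense()["wrist_force"]
set_gripper(0,80); s=status.sense(); print(s["ee_pos"],p,s["width"],s["wrist_force"]-f0)
g=(s["ee_pos"],s["eef_rot"]);pickle.dump(g,open("grasp.pkl","wb"))
bot.movel(p+[0,0,.08],R,feed=.1); bot.wait(.2)
s=status.sense();print(s["time_s"],s["ee_pos"],s["width"],s["wrist_force"]-f0,s["torque"])
a=cams.read_camera("side")["frame"]; b=cams.read_camera("wrist")["frame"]
o=np.zeros((560,700,3),np.uint8); o[:320,:420]=cv2.resize(a[60:180,180:340][:,:],(420,320)); o[320:,:]=0
o[:280,420:]=b[60:340,190:470]; cv2.imwrite("pics/g.png",o[:330])
```

```text
False
[0.46430106 0.37238215 0.10344314] [0.46423371 0.37216632 0.10303061] 0.2309910651866912 [-1.77908854 -0.54592069  4.52819777]
7.7083 [0.46403185 0.37196373 0.1823437 ] 0.22879883739062115 [ 1.52959628 -0.00456207 -1.1108896 ] [0.04419597 0.6699492  0.02465407]
```

View pics/g.png

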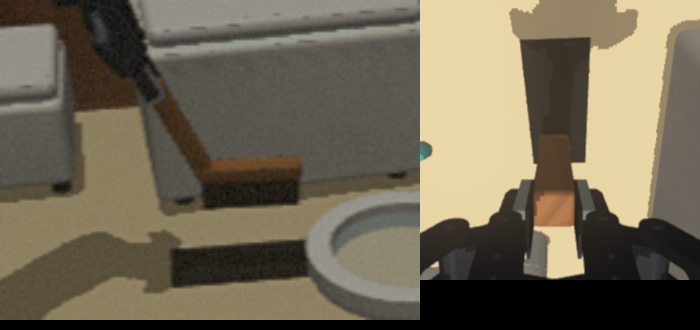

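Run:
```python
from h import *
from workcell import bot,status,cams,set_gripper
import cv2
def go(x,y,z,v=.2,c=None):
    p,R=tcp(st(x,y,z),S[2]); return bot.movel(p,R,feed=v,contact_N=c)
go(-.13,.2,.115); go(-.13,-.18,.115); go(.004,-.18,.115,.15); go(.004,-.18,.066,.1); go(.004,-.074,.066,.08)
bot.wait(.2);f0=status.sense()["wrist_force"]
print("contact",go(.004,-.074,.046,.02,3))
s=status.sense();p,R=tcp(st(.004,-.074,.05),S[2])
print(s["time_s"],s["ee_pos"]-p,s["wrist_force"]-f0)
pickle.dump(s["ee_pos"]-p,open("off.pkl","wb"))
a=cams.read_camera("side")["frame"]; cv2.imwrite("pics/s.png",cv2.resize(a[100:320,230:430],None,fx=2.7,fy=2.7,interpolation=cv2.INTER_CUBIC))
```

```text
contact True
15.1833 [-5.68263280e-05  4.37001291e-05  3.25514355e-04] [-0.44179993  0.12932516  5.78955141]
```

View pics/s.png

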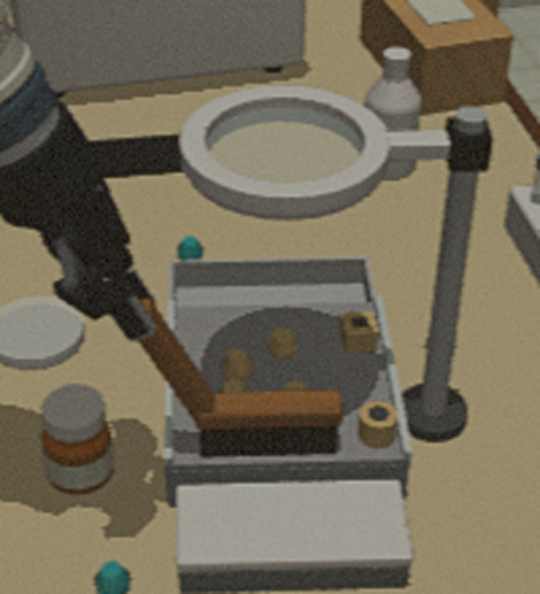

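Run:
```python
from h import *
from workcell import bot,status,cams,set_gripper
import cv2
def go(x,y,z,v=.2,c=None):
    p,R=tcp(st(x,y,z),S[2]); return bot.movel(p,R,feed=v,contact_N=c)
go(.004,-.074,.0512,.02); f0=status.sense()["wrist_force"]
for y in(-.02,.04,.09,.116):
    go(.004,y,.0512,.06 if y<.05 else .04); s=status.sense(); print(y,s["wrist_force"]-f0)
bot.wait(.3); print(status.sense()["time_s"])
a=cams.read_camera("side")["frame"][100:320,230:430]; b=cams.read_camera("top")["frame"][130:260,250:420]
o=np.zeros((440,800,3),np.uint8); o[:,:400]=cv2.resize(a,(400,440),interpolation=cv2.INTER_CUBIC); o[:306,400:]=cv2.resize(b,(400,306),interpolation=cv2.INTER_CUBIC)
cv2.imwrite("pics/sw.png",o)
```

```text
-0.02 [ 0.03051981 -0.22846179  0.0363061 ]
0.04 [ 0.67871137  0.08253113 -0.17662418]
0.09 [ 0.26983367 -1.45027402 -0.62344513]
0.116 [-0.36177233 -0.44450294 -0.89350978]
20.1833
```

View pics/sw.png

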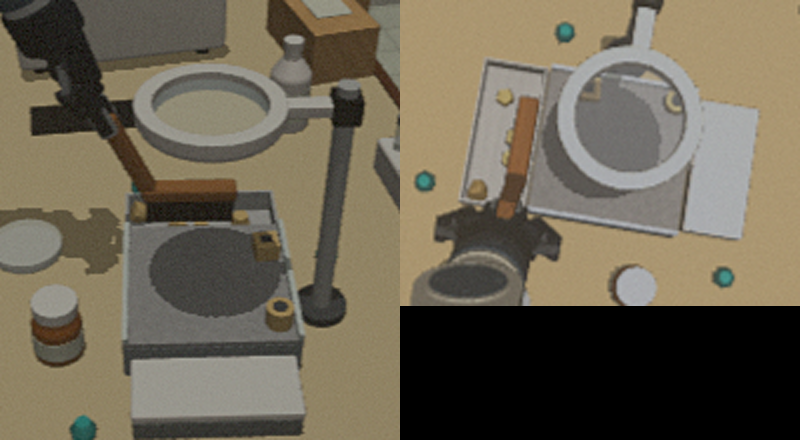

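Run:
```python
from h import *
from workcell import bot,status,cams,set_gripper
import cv2
p,R=tcp(st(.004,.116,.09),S[2]); bot.movel(p,R,feed=.08)
p,R=tcp(st(-.04,.2,.115),S[2]); bot.movel(p,R,feed=.15)
g,GR=pickle.load(open("grasp.pkl","rb"))
R=tool(F[2]); bot.movel(g+[0,0,.08],R,feed=.15); bot.movel(g+[0,0,.012],R,feed=.08); bot.wait(.2)
s=status.sense();f0=s["wrist_force"];print(s["time_s"],s["ee_pos"]-g)
a=cams.read_camera("side")["frame"][100:320,230:430]; b=cams.read_camera("top")["frame"][130:260,170:420]
o=np.zeros((440,800,3),np.uint8); o[:,:300]=cv2.resize(a,(300,440),interpolation=cv2.INTER_CUBIC)[:,:300]; o[:260,300:]=cv2.resize(b,(500,260),interpolation=cv2.INTER_CUBIC)
cv2.imwrite("pics/pl.png",o)
```

```text
24.5917 [0.00019687 0.00017785 0.01254368]
```

View pics/pl.png

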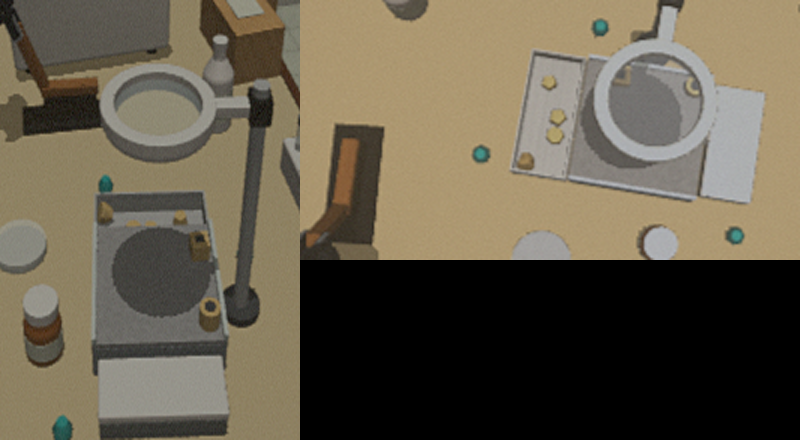

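Run:
```python
from h import *
from workcell import bot,status,cams,set_gripper
import cv2
g,GR=pickle.load(open("grasp.pkl","rb")); R=tool(F[2])
print(bot.movel(g-[0,0,.004],R,feed=.02,contact_N=3)); bot.wait(.2)
s=status.sense();print(s["ee_pos"]-g,s["wrist_force"])
set_gripper(.6); bot.wait(.2); set_gripper(1.0)
e=status.sense()["ee_pos"]; bot.movel(e-.1*R[:,2],R,feed=.1); bot.movel(e-.1*R[:,2]+[-.02,0,.06],R); bot.wait(.5)
print(status.sense()["time_s"])
a=cams.read_camera("side")["frame"][60:320,180:430]; b=cams.read_camera("top")["frame"][130:270,150:420]
o=np.zeros((440,800,3),np.uint8); o[:312,:300]=cv2.resize(a,(300,312),interpolation=cv2.INTER_CUBIC); o[:259,300:]=cv2.resize(b,(500,259),interpolation=cv2.INTER_CUBIC)
cv2.imwrite("pics/end.png",o[:320])
```

```text
True
[-1.66746331e-04 -5.19427860e-05 -8.97171438e-05] [-1.13934506  0.32974081  5.73826596]
28.7667
```

View pics/end.png

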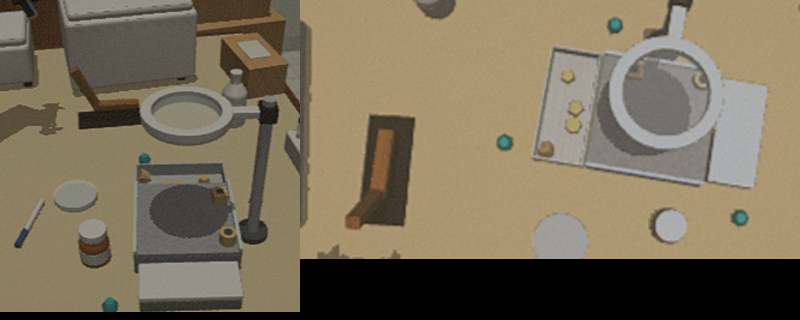

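The brush stands on the mat, four trimmings are in the tray, and the hand is clear of everything.

```bash
python3 -c "
from workcell import bot
print(bot.job_done())"
```

```text
the job is handed in; nothing more can be done
None
```

The job is done and handed in at about 29 s of the 61 s allowed. I gripped the brush with the hand leaning 25° along its handle, and carried it around the front of the ring magnifier. One stroke then swept all four trimmings over the stage's +y side into the scrap tray. I stood the brush back on its mat and let go.

**Last pictures (side and top):**
- All four trimmings are in the tray. One had tumbled and leans in the tray's near outer corner, inside the walls.
- Both finished mounts, the jar and the dish look to be where they started, and the magnifier is untouched. I judged this by eye and did not re-measure their positions.
- The brush stands on its bristles on the mat, with the gripper clear of everything.

**Measurements:**
- **Heights:** the bristles met the stage within about 0.5 mm of the expected height. On the return to the mat, the tool stopped within 0.2 mm of where it had picked the brush up.
- **Forces:** the readings I took stayed below about 6 N.
- **One disagreement:** the wrist camera put the brush about 3 mm further to +y than the top camera did, so I shifted the grasp by that amount. The grip held without visible slip.

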